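# Start a recording: chart recorder, time marker, stimulator

### The arm

A 6-joint arm with a two-finger parallel gripper is mounted at the origin on the work surface. World frame = base frame: x ahead of the robot, y to its left, z up, the work surface at z = 0. Lengths are in m, angles in rad, forces in N, time in s.
With the tool pointing down it reaches from about 0.375 to 0.975 m from the base axis. Payload 3.8 kg.
Tool frame: the origin (TCP) lies at the very end of the fingers, on their centre line; the grasp point (between the pads) lies 19 mm behind it; z points along the fingers, y is the line along which they close (so a half turn about z gives the same grasp; the last joint's range is limited). The gripper opens to 85 mm and grips with 20 to 120 N. Pads are 22 mm wide; open, the fingers measure 114 mm over their backs; the gripper's body (76 mm by 85 mm) begins 54 mm behind the grasp point. The pads swing forward as they close: fully open they stand 13 mm farther back than shut.
Start: joints at [-1.38, 0.264, 1.604, -0, 1.274, -0.037], TCP at [0.152, -0.658, 0.231] pointing down, gripper open.
Joint ranges: [-2.63, 2.63], [-0.94, 2.18], [0.31, 2.57], [-1.31, 4.45], [0, 2.66], [-2.55, 2.55]. Speed limits (rad/s): [2.57, 2.57, 3.14, 3.14, 3.14, 3.14].

### API

Orientations are given as a rotation vector (axis times angle).
In Python, from workcell import * gives the robot as it stands.
- The arm moves only by the shell command python3 -m crank 'ROWS' [OPENING] [FORCE]. ROWS is JSON, a list that holds one entry, the list of rows, each a list of 6 numbers: the shift along the tool's x, y, z in cm, then the turn, a rotation vector about the tool's x, y, z in rad. In form: [[[dx, dy, dz, ax, ay, az], ...]]. A call has 1 to 8 rows; each row shifts and turns the commanded pose from where the row before left it, along the tool's axes as they then stand; what a row does not reach is not made up. A row lasts 1/12 s, in which the tool goes at most 41.7 mm and 7.16 degrees, less where a joint would pass 70% of its speed; a pose out of reach is approached as far as the arm can. A call with a gripper value outside its range is refused whole. OPENING is the finger opening in cm, from 0 to 8.54, set as the call begins (- or left out, the last holds). The fingers move at their own pace and stop on an object; FORCE is the grip in N (left out, the last holds). Time passes only in rows, so rows that do not move let the fingers close. It gives the time, the measured TCP pose, the force, the opening and the grip force at its end, in the units of the state.
- read_state(): the state, without advancing time (a new reading comes with each control period).
- read_camera(name): name is "scene" or "side" or "wrist"; returns the picture (480x640x3 uint8, blue, green, red); there is no depth.
- camera_model(name): a dict with "camera_matrix" (3x3 intrinsics, pixels), "R" (3x3) and "t" (3): a world point X has camera coordinates R X + t. Camera axes: x right, y down, z forward; pixel columns grow to the right and rows downward; lengths in m; the calibration is good to about 2 mm. A picture is of the moment at which its call begins: read the wrist's pose just before it. camera_model takes no time and is no camera call; for the wrist camera it gives the pose at the moment of the call.
- finish_job(): hands the job in; it is judged then, once.
The state is a dict: "time": time; "q": joint angles; "joint_vel": joint speeds; "joint_torque": joint torques, N m; "tool_pos": TCP position; "tcp_rot": TCP orientation; "wrist_force": force on the tool from outside, world axes, zero at the start; "torque": the same for the moment, N m; "width": opening from 0.0 (shut) to 1.0 (fully open); "grip_force": force on a finger pad.
Only numpy, scipy, OpenCV 4.12 (cv2) and the standard library are available. Lean on these libraries where they do the work, as an engineer would, in place of code of your own. Each camera call takes 0.05 s, during which the arm holds its last target. There are 200 camera calls.

### The job

Start a recording run with your fingertips: press down the bar key of the chart recorder, then the round key of the time marker, then the round key of the stimulator, so that all three stay on. Press each one gently and leave the stimulator's square key alone. Do not pick up, lift or push the instruments about, leave the glassware and other things on the bench where they stand, and finish clear of everything.

Things in the scene. Friction and masses are not known exactly. Their poses are not given: they have to be found in the camera images.
- recorder: Chart recorder: loose grey instrument case of about 2.6 kg, 160 (x) x 190 (y) mm, flat top 70 mm above its underside; a white paper drum 72 mm in diameter lies along x on its +y half (drum axis at y = +38 mm, its top 100 mm above the underside; drum with end brackets spans x = -68 to 68 mm). Bar key at x = -10, y = -55 mm. Origin: centre of its underside; z up.
- time_marker: Time marker: loose grey instrument case of about 1.6 kg, 150 (x) x 110 (y) mm, flat top 55 mm above its underside; a round white clock dial 72 mm in diameter, 7 mm high, on its +x half (centre x = 30 mm). Round key at x = -42, y = 0 mm. Origin: centre of its underside; z up.
- stimulator: Stimulator: loose grey instrument case of about 2.2 kg, 150 (x) x 170 (y) mm, flat top 80 mm above its underside; black dial knob (42 mm in diameter, 16 mm high) at x = 38, y = 0 and brass terminals (18 mm high) at x = 42, y = -52 and 52 mm. Two keys on its -x half: round key at x = -35, y = 42 mm, square key at x = -35, y = -42 mm. Origin: centre of its underside; z up.
- recorder_key_top (a point): Centre of the top of the chart recorder's black bar key, a cap 46 (x) x 20 (y) mm; moves with the key; axes parallel to the recorder's.
- time_marker_key_top (a point): Centre of the top of the time marker's black round key, a cap 24 mm in diameter; moves with the key.
- stimulator_key_top (a point): Centre of the top of the stimulator's black round key, a cap 24 mm in diameter; moves with the key.
- train_key_top (a point): Centre of the top of the stimulator's black square key, a cap 24 x 24 mm, to be left alone.
- recorder_key (a joint): The recorder's latching bar key. Its joint value is the distance pressed in m: 0 = off (cap top 18 mm above the case top), 0.014 = hard stop (cap top 4 mm above the case top). It is on beyond 0.005; there is no need to reach the stop. It moves straight down into the case (unit's -z) against a force that grows evenly from 3.4 N at 0 to 4.5 N at 0.005 and 6.5 N at the stop (plus light damping, 8 N s/m), and stays where it is left.
- time_marker_key (a joint): The time marker's latching round key. Its joint value is the distance pressed in m: 0 = off (cap top 18 mm above the case top), 0.014 = hard stop (cap top 4 mm above the case top). It is on beyond 0.005; there is no need to reach the stop. It moves straight down into the case (unit's -z) against a force that grows evenly from 3.4 N at 0 to 4.5 N at 0.005 and 6.5 N at the stop (plus light damping, 8 N s/m), and stays where it is left.
- stimulator_key (a joint): The stimulator's latching round key. Its joint value is the distance pressed in m: 0 = off (cap top 18 mm above the case top), 0.014 = hard stop (cap top 4 mm above the case top). It is on beyond 0.005; there is no need to reach the stop. It moves straight down into the case (unit's -z) against a force that grows evenly from 3.4 N at 0 to 4.5 N at 0.005 and 6.5 N at the stop (plus light damping, 8 N s/m), and stays where it is left.
- train_key (a joint): The stimulator's latching square key, built like the others, off at the start; to be left alone (off below 0.003).
- dropper1: Loose glass dropper bottle, 42 mm in diameter, 112 mm tall with its red cap. Origin: centre of its underside. Bystander.
- dropper2: Loose glass dropper bottle like the other one. Origin: centre of its underside. Bystander.
- beaker: Loose glass beaker, 68 mm in diameter, 90 mm tall. Origin: centre of its underside. Bystander.
- slide_box: Loose flat red slide box, 88 x 113 x 36 mm. Origin: centre of its underside. Bystander.
- petri_dish: Loose clear petri dish, 94 mm in diameter, 16 mm tall. Origin: centre of its underside. Bystander.
- weight: Loose brass weight with a knob, 36 mm in diameter, 58 mm tall. Origin: centre of its underside. Bystander.
There are look-alikes about, which are no part of the job. What is shaped like the time_marker but green or orange is not meant.

How it is judged:
On the way, in this order (a step that is already met when the one before it is completed fails the run):
1. the recorder's bar key is on, the other keys still off (value of joint recorder_key above 0.005 m and value of joint each of time_marker_key, stimulator_key below 0.003 m), for 0.1 s.
2. then the time marker's round key is on, the stimulator still off (value of joint each of recorder_key, time_marker_key above 0.005 m and value of joint stimulator_key below 0.003 m), for 0.1 s.
3. then the stimulator's round key is on (value of joint each of recorder_key, time_marker_key, stimulator_key above 0.005 m), for 0.1 s.
At the end, for the whole second after the job is handed in: The bar key and the two round keys are pressed more than 5 of their 14 mm, the square key less than 3 mm; the instruments stand level and at rest within 20 mm of their start, the bystanders upright within 20 mm of theirs (all of step 3 and value of joint train_key below 0.003 m and distance of each of recorder, time_marker, stimulator, dropper1, dropper2, beaker, slide_box, petri_dish, weight from where it was at the start of the episode below 0.02 m and angle between each of recorder, time_marker, stimulator's own z axis and vertical below 0.1 rad and linear speed of each of recorder, time_marker, stimulator below 0.02 m/s and angle between each of dropper1, dropper2, beaker, slide_box, petri_dish, weight's own z axis and vertical below 0.15 rad); the robot touches nothing.
It fails at once if the keys are pressed out of order ((not (value of joint time_marker_key below 0.003 m) and not (value of joint recorder_key above 0.005 m)) or (not (value of joint stimulator_key below 0.003 m) and not (value of joint time_marker_key above 0.005 m))).
It fails at once if the stimulator's square key is pressed (not (value of joint train_key below 0.003 m)).
It fails at once if an instrument is pressed hard (over 25 N) (contact force between the fingers and recorder above 25 N or contact force between the fingers and time_marker above 25 N or contact force between the fingers and stimulator above 25 N).
It fails at once if an instrument is lifted (10 mm), tipped or pushed about (over 20 mm) (height (world z) of any of recorder, time_marker, stimulator above 0.01 m or angle between any of recorder, time_marker, stimulator's own z axis and vertical above 0.1 rad or distance of any of recorder, time_marker, stimulator from where it was at the start of the episode above 0.02 m).
It fails at once if a bystander is lifted, knocked over or moved over 20 mm (distance of any of dropper1, dropper2, beaker, slide_box, petri_dish, weight from where it was at the start of the episode above 0.02 m or angle between any of dropper1, dropper2, beaker, slide_box, petri_dish, weight's own z axis and vertical above 0.3 rad).
It also fails if it takes over 58 s, if anything falls off the work surface, if the arm or the gripper's body presses on something with over 40 N, if the wrist force passes 120 N, or if a joint passes its speed limit or range.

## Working session

There is one attempt and no reset: what is moved stays moved. The work goes in short steps, Python scripts to look and compute and a shell command to move; the robot and the scene stay as the last step left them, time stands still between calls to the robot, and variables do not carry over. Pictures are saved under pics/ and viewed, at most 10 in all, crops included, and the job is handed in when it is done.

```bash
mkdir -p pics; ls
python3 - <<'E'
from workcell import *
import cv2
s=read_state();print(s)
for n in("scene","side"):
    cv2.imwrite(f"pics/{n}0.png",read_camera(n));c=camera_model(n);print(n,c)
E
```

```text
pics
{'time': 0.0, 'q': array([-1.37995555e+00,  2.64759242e-01,  1.60540262e+00, -2.03458352e-05,
        1.27368922e+00, -3.69047223e-02]), 'joint_vel': array([ 5.58849306e-06, -1.37253727e-03, -4.07143400e-04,  5.39256079e-04,
        7.37938031e-04, -1.46504273e-03]), 'joint_torque': array([ 6.75673509e-04, -5.15111840e+01, -3.67313397e+01,  1.92125990e-04,
        1.28903883e-02, -8.53238813e-07]), 'tool_pos': array([ 0.15225032, -0.65684342,  0.22994247]), 'tcp_rot': array([-3.11900939e+00, -3.56722787e-01,  3.03017057e-04]), 'wrist_force': array([0.41395102, 0.79289411, 0.31856475]), 'torque': array([ 0.01614177, -0.02922913,  0.00553822]), 'grip_force': 0.0, 'width': 1.004922888320797}
scene {'camera_matrix': array([[515.85949916,   0.        , 311.01003782],
       [  0.        , 515.85949916, 246.58909694],
       [  0.        ,   0.        ,   1.        ]]), 'R': array([[ 0.01384945,  0.99979047,  0.01507352],
       [ 0.83114444, -0.00312996, -0.55604777],
       [-0.55588408,  0.02022923, -0.83101364]]), 't': array([ 0.10110387, -0.39555771,  1.6501394 ])}
side {'camera_matrix': array([[602.53595898,   0.        , 317.15383444],
       [  0.        , 602.53595898, 233.88626115],
       [  0.        ,   0.        ,   1.        ]]), 'R': array([[-7.47470707e-01, -6.64294436e-01,  6.66568289e-04],
       [-3.26905970e-01,  3.66963966e-01, -8.70901794e-01],
       [ 5.78290610e-01, -6.51191484e-01, -4.91456632e-01]]), 't': array([0.33881131, 0.30250963, 1.14179586])}
```

View pics/scene0.png

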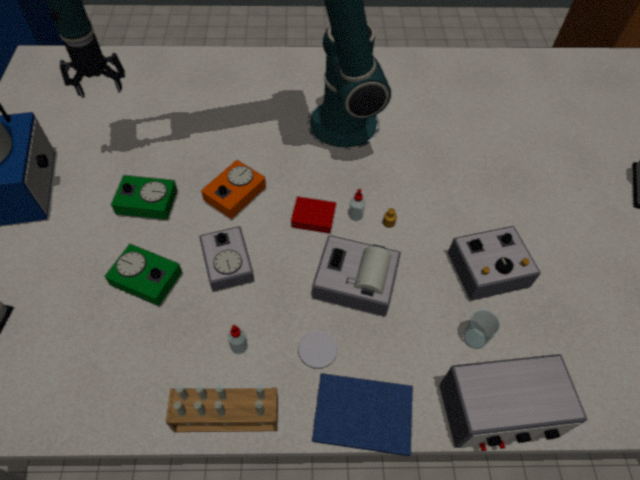

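View pics/side0.png

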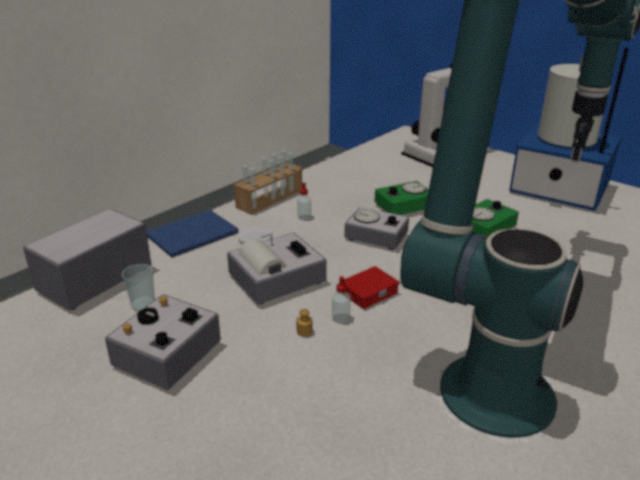

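Candidates in the scene picture:
- **Recorder:** bar key at (338,258).
- **Time marker:** the grey one at (227,257), key at (221,237). Its look-alikes are green at (145,197) and (143,273), and orange at (234,188).
- **Stimulator:** at (495,262), with keys at (475,244) and (507,238). With the knob and terminals on +x (down in the image) and +y to the right, the round key should be (507,238) and the square one (475,244).

I'll check the choice in a crop.

```bash
cat > h.py <<'E'
import numpy as np, cv2
from workcell import *
def ray(c,px,z):
    d=c["R"].T@np.linalg.inv(c["camera_matrix"])@np.array([px[0],px[1],1.]); o=-c["R"].T@c["t"]
    return o+d*(z-o[2])/d[2]
def proj(c,X):
    p=c["camera_matrix"]@(c["R"]@np.asarray(X)+c["t"]); return p[:2]/p[2]
E
python3 - <<'E'
from h import *
im=cv2.imread("pics/scene0.png");c=camera_model("scene")
g=im.max(2)
tiles=[]
for n,(x,y),zc,zk in(("rec",(357,272),.07,.088),("tm",(227,257),.055,.073),("stim",(494,262),.08,.098)):
    t=cv2.resize(im[y-45:y+45,x-45:x+45],None,fx=2.9,fy=2.9,interpolation=cv2.INTER_CUBIC);tiles.append(t)
    sub=g[y-45:y+45,x-45:x+45]
    m=(sub<45).astype(np.uint8)
    k,l,st,ce=cv2.connectedComponentsWithStats(m)
    for i in range(1,k):
        if st[i,4]>25: p=ce[i]+[x-45,y-45];print(n,"dark",st[i],p.round(1),ray(c,p,zk).round(4))
cv2.imwrite("pics/crop.png",np.hstack(tiles))
w=read_camera("wrist");cv2.imwrite("pics/w0.png",w)
cw=camera_model("wrist");print(cw, read_state()["tool_pos"])
E
```

```text
rec dark [ 17  22  15  21 221] [336.3 258.8] [ 0.5703 -0.0486  0.088 ]
rec dark [  1  61  74  27 717] [349.2 301.3] [ 0.6871 -0.0236  0.088 ]
rec dark [50 63 11  6 43] [367.1 292. ] [0.663  0.0199 0.088 ]
tm dark [ 34  21  13  12 115] [221.4 238.7] [ 0.4994 -0.3359  0.073 ]
tm dark [ 29  63  42  15 247] [231.7 282. ] [ 0.6258 -0.3009  0.073 ]
stim dark [ 50  17  14  12 115] [505.9 239.2] [0.5207 0.3763 0.098 ]
stim dark [ 19  22  15  13 136] [475.2 245.3] [0.5388 0.2958 0.098 ]
stim dark [   0   24   88   59 1185] [481.7 278.2] [0.6327 0.2933 0.098 ]
stim dark [ 47  41  17  16 191] [503.9 265.9] [0.5987 0.354  0.098 ]
{'camera_matrix': array([[416.41179697,   0.        , 324.21498193],
       [  0.        , 416.41179697, 241.24462578],
       [  0.        ,   0.        ,   1.        ]]), 'R': array([[ 2.25941120e-01, -9.74140529e-01, -9.16575040e-04],
       [-9.39032707e-01, -2.18048383e-01,  2.65842956e-01],
       [-2.59168255e-01, -5.92041614e-02, -9.64015914e-01]]), 't': array([-0.67399184, -0.03547841,  0.37786624])} [ 0.15234207 -0.65700652  0.23026424]
```

View pics/crop.png

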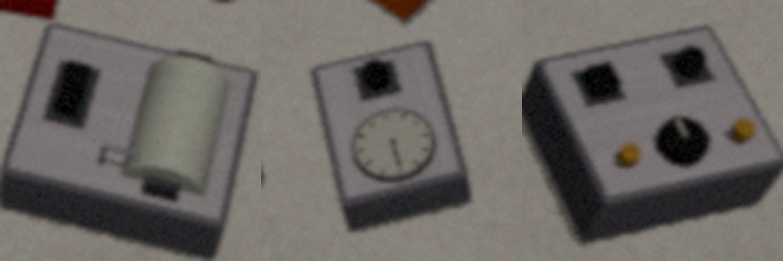

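The crop confirms it: the bar key is at (336,259), the grey time marker's key at (221,239), the stimulator's round key is the right one at (506,239), and the square key is at (475,245). I'll move towards the recorder at height with the gripper shut.

```bash
python3 -m crank '[[[2.8,-2.8,0,0,0,0],[2.8,-2.8,0,0,0,0],[2.8,-2.8,0,0,0,0],[2.8,-2.8,0,0,0,0],[2.8,-2.8,0,0,0,0],[2.8,-2.8,0,0,0,0],[2.8,-2.8,0,0,0,0],[2.8,-2.8,0,0,0,0]]]' 0 20
python3 -m crank '[[[2.8,-2.8,0,0,0,0],[2.8,-2.8,0,0,0,0],[2.8,-2.8,0,0,0,0],[2.8,-2.8,0,0,0,0],[2.8,-2.8,0,0,0,0],[2.8,-2.8,0,0,0,0],[2.8,-2.8,0,0,0,0],[2.8,-2.8,0,0,0,0]]]'
python3 -m crank '[[[2.8,-2.8,0,0,0,0],[2.8,-2.5,0,0,0,0],[0,0,0,0,0,0],[0,0,0,0,0,0]]]'
python3 - <<'E'
from h import *
s=read_state();print(s["time"],s["tool_pos"],s["tcp_rot"],s["wrist_force"],s["width"])
c=camera_model("wrist");im=read_camera("wrist");cv2.imwrite("pics/w1.png",im)
np.savez("w1.npz",**c)
print(proj(c,s["tool_pos"]),proj(c,[.575,-.048,.088]))
E
```

```text
time: 0.82
tool_pos: [0.3205, -0.3868, 0.231]
tcp_rot: [-3.121, -0.356, 0.0]
wrist_force: [0.9, 0.9, 0.3]
width: 0.001
grip_force: 0.0
time: 1.48
tool_pos: [0.4882, -0.118, 0.2313]
tcp_rot: [3.121, 0.357, 0.0]
wrist_force: [0.8, -0.8, -0.2]
width: 0.002
grip_force: 0.0
time: 1.82
tool_pos: [0.5307, -0.0539, 0.2309]
tcp_rot: [-3.12, -0.363, 0.001]
wrist_force: [0.3, 0.3, -0.1]
width: 0.002
grip_force: 0.0
1.8167 [ 0.53072008 -0.05392226  0.23085068] [-3.12042749e+00 -3.63310781e-01  1.41361228e-03] [ 0.28063848  0.25762537 -0.11292268] 0.001545026010864196
[324.81761949 310.80589983] [330.94580761 159.76359271]
```

View pics/w1.png

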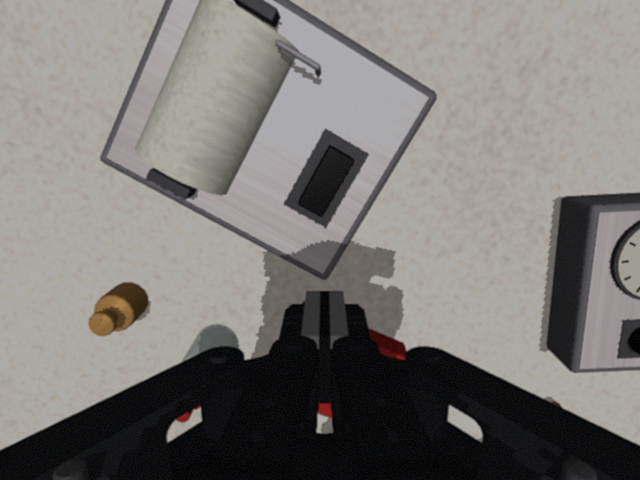

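The wrist view shows the recorder, with the bar key's cap at about (329,180) inside its lighter recess. The shut fingertips are at (325,300) and the time marker is at the right edge. I'll measure the cap.

```bash
cat >> h.py <<'E'
def meas(im,c,px,z,thr,r=60):
    s=read_state();from scipy.spatial.transform import Rotation as Ro
    R=Ro.from_rotvec(s["tcp_rot"]).as_matrix()
    g=cv2.GaussianBlur(im.max(2),(3,3),0);m=(g<thr).astype(np.uint8)
    k,l,st,ce=cv2.connectedComponentsWithStats(m)
    for i in range(1,k):
        if st[i,4]>120 and np.hypot(*(ce[i]-px))<r:
            X=ray(c,ce[i],z);q=cv2.minAreaRect(np.argwhere(l==i)[:,::-1].astype(np.float32))
            B=np.array([ray(c,p,z) for p in cv2.boxPoints(q)])
            print(thr,ce[i].round(1),X.round(4),"size",np.linalg.norm(B[1]-B[0]).round(4),np.linalg.norm(B[2]-B[1]).round(4),"tool d cm",(100*R.T@(X-s["tool_pos"])).round(2))
E
python3 - <<'E'
from h import *
im=cv2.imread("pics/w1.png");c=dict(np.load("w1.npz"))
print(im.max(2)[180,270:390:6])
for t in(25,35,45,60):meas(im,c,(329,180),.088,t)
E
```

```text
[170 170 171 170 173  62  57  28  29  30  27  28  23  60 140 173 164 168
 149  75]
25 [318.  197.6] [ 0.5479 -0.0453  0.088 ] size 0.0361 0.019 tool d cm [ 1.98 -0.55 14.27]
35 [325.5 180.8] [ 0.5604 -0.0477  0.088 ] size 0.0456 0.0199 tool d cm [ 3.15 -0.04 14.27]
45 [325.5 180.8] [ 0.5604 -0.0477  0.088 ] size 0.0465 0.0207 tool d cm [ 3.14 -0.04 14.27]
60 [323.9 184.2] [ 0.5578 -0.0471  0.088 ] size 0.0501 0.0304 tool d cm [ 2.91 -0.15 14.27]
```

Cap size is 45.6 x 19.9 mm, as specified. Next: move over it and go down to about 10 mm above.

```bash
python3 -m crank '[[[3.15,0,0,0,0,0],[0,0,4,0,0,0],[0,0,4,0,0,0],[0,0,3,0,0,0],[0,0,1.5,0,0,0],[0,0,0.5,0,0,0],[0,0,0,0,0,0],[0,0,0,0,0,0]]]'
python3 -m crank '[[[0,0,0.3,0,0,0],[0,0,0.3,0,0,0],[0,0,0.2,0,0,0],[0,0,0.2,0,0,0],[0,0,0,0,0,0]]]'
python3 -m crank '[[[0,0,0.2,0,0,0],[0,0,0.2,0,0,0],[0,0,0,0,0,0]]]'
```

```text
time: 2.53
tool_pos: [0.5613, -0.0497, 0.1022]
tcp_rot: [3.121, 0.355, 0.002]
wrist_force: [-0.2, 0.1, 1.6]
width: 0.002
grip_force: 0.0
time: 2.95
tool_pos: [0.5609, -0.0485, 0.0912]
tcp_rot: [3.121, 0.357, 0.0]
wrist_force: [-0.2, 0.3, -1.4]
width: 0.001
grip_force: 0.0
time: 3.2
tool_pos: [0.5611, -0.0485, 0.0872]
tcp_rot: [3.121, 0.357, 0.0]
wrist_force: [-0.2, -0.1, 0.8]
width: -0.004
grip_force: 0.0
```

```bash
python3 -m crank '[[[0,0,0.1,0,0,0],[0,0,0.1,0,0,0],[0,0,0.1,0,0,0],[0,0,0,0,0,0]]]'
python3 -m crank '[[[0,0,0.1,0,0,0],[0,0,0.1,0,0,0],[0,0,0,0,0,0]]]'
python3 -m crank '[[[0,0,0.1,0,0,0],[0,0,0.1,0,0,0],[0,0,0,0,0,0]]]'
```

```text
time: 3.53
tool_pos: [0.5611, -0.0485, 0.0844]
tcp_rot: [-3.121, -0.357, -0.0]
wrist_force: [-1.1, 0.6, 2.9]
width: -0.002
grip_force: 1.6
time: 3.78
tool_pos: [0.5611, -0.0485, 0.0823]
tcp_rot: [-3.121, -0.357, -0.001]
wrist_force: [-0.5, 0.5, 3.5]
width: -0.002
grip_force: 1.7
time: 4.03
tool_pos: [0.5611, -0.0485, 0.0802]
tcp_rot: [-3.121, -0.357, -0.001]
wrist_force: [0.1, 0.8, 3.5]
width: 0.0
grip_force: 1.8
```

```bash
python3 -m crank '[[[0,0,0.1,0,0,0],[0,0,0.1,0,0,0],[0,0,0,0,0,0],[0,0,0,0,0,0]]]'
python3 -m crank '[[[0,0,-1,0,0,0],[0,0,-3,0,0,0],[0,0,-4,0,0,0],[0,0,-4,0,0,0],[0,0,-2,0,0,0],[0,0,0,0,0,0]]]'
python3 -m crank '[[[-2.1,3.3,0,0,0,0],[-2.1,3.3,0,0,0,0],[-2.1,3.3,0,0,0,0],[-2.1,3.3,0,0,0,0],[-2.1,3.3,0,0,0,0],[-2.1,3.3,0,0,0,0],[-2.1,3.3,0,0,0,0],[-2.1,3.3,0,0,0,0]]]'
python3 -m crank '[[[0,0,0,0,0,0],[0,0,0,0,0,0]]]'
python3 - <<'E'
from h import *
s=read_state();print(s["time"],s["tool_pos"])
c=camera_model("wrist");im=read_camera("wrist");cv2.imwrite("pics/w2.png",im)
p=proj(c,[.49,-.336,.073]);print(p)
for t in(35,45):meas(im,c,p,.073,t)
# recorder key from the scene camera, for the record
E
```

```text
time: 4.37
tool_pos: [0.5611, -0.0485, 0.0782]
tcp_rot: [-3.121, -0.357, -0.0]
wrist_force: [0.1, 0.8, 3.4]
width: -0.003
grip_force: 1.9
time: 4.87
tool_pos: [0.5647, -0.0493, 0.2255]
tcp_rot: [3.118, 0.357, 0.017]
wrist_force: [-0.2, -0.7, 1.0]
width: 0.002
grip_force: 0.0
time: 5.53
tool_pos: [0.4551, -0.3449, 0.2171]
tcp_rot: [-3.12, -0.357, 0.002]
wrist_force: [0.9, -1.3, 0.2]
width: -0.002
grip_force: 0.0
time: 5.7
tool_pos: [0.4552, -0.3452, 0.217]
tcp_rot: [-3.12, -0.35, 0.003]
wrist_force: [-0.2, 0.3, 0.2]
width: -0.003
grip_force: 0.0
5.7 [ 0.45522856 -0.3451518   0.21695406]
[322.95148292 172.21668965]
35 [326.9 174.6] [ 0.489 -0.339  0.073] size 0.0223 0.0231 tool d cm [ 3.36  0.31 14.39]
45 [327.  174.3] [ 0.4892 -0.339   0.073 ] size 0.0241 0.023 tool d cm [ 3.38  0.32 14.39]
```

View pics/w2.png

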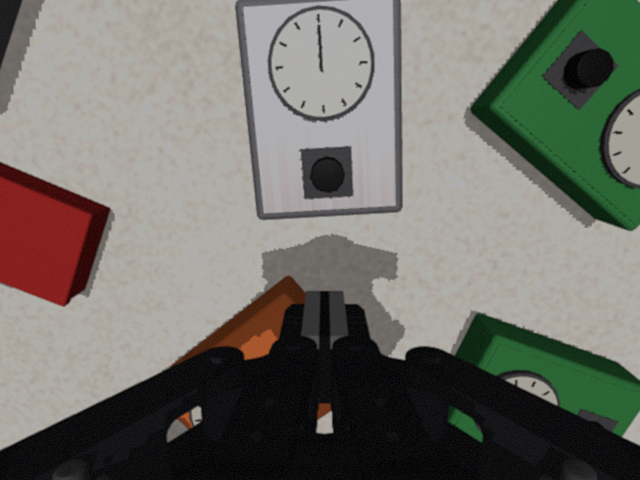

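The time marker's grey case is dead ahead, key at (327,174) with a 23–24 mm cap as specified. Before pressing it I'll check that the bar key really went down, because the force read a little low.

Run:
```python
from h import *
rows=[]
for n,(x,y) in(("scene",(337,258)),("side",(298,248))):
    a=cv2.imread(f"pics/{n}0.png");b=read_camera(n);cv2.imwrite(f"pics/{n}1.png",b)
    rows.append(np.hstack([cv2.resize(i[y-30:y+30,x-40:x+40],None,fx=4.8,fy=4.8,interpolation=cv2.INTER_CUBIC) for i in(a,b)]))
    c=camera_model(n);print(n,"up",proj(c,[.5604,-.0477,.088]),"10mm down",proj(c,[.5604,-.0477,.078]))
cv2.imwrite("pics/chk.png",np.vstack(rows))
```

```text
scene up [336.50732386 255.3325001 ] 10mm down [336.27976614 257.52898264]
side up [297.123331   244.31811551] 10mm down [297.18806776 247.8805967 ]
```

View pics/chk.png

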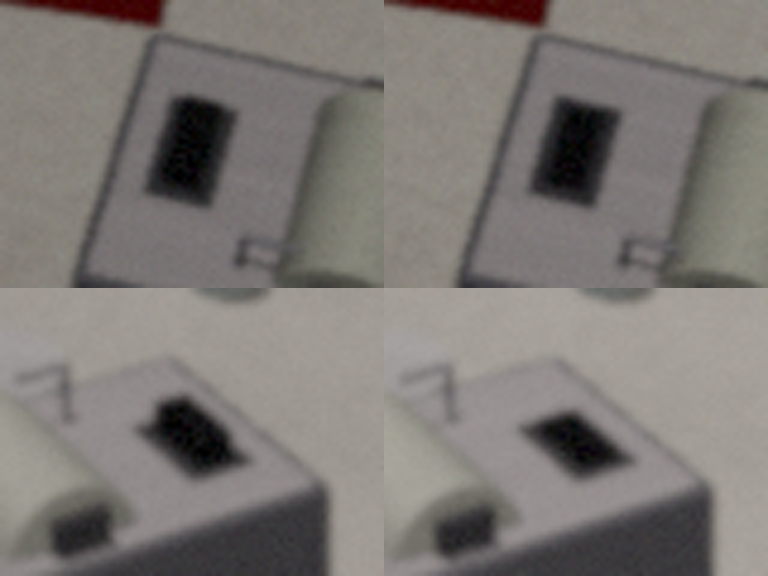

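The bar key in the right-hand crops sits clearly lower, nearly flush in its recess, and the case hasn't moved. Now the time marker.

```bash
python3 -m crank '[[[3.37,0.32,0,0,0,0],[0,0,4,0,0,0],[0,0,4,0,0,0],[0,0,3.5,0,0,0],[0,0,1.4,0,0,0],[0,0,0.3,0,0,0],[0,0,0,0,0,0],[0,0,0,0,0,0]]]'
python3 -m crank '[[[0,0,0.3,0,0,0],[0,0,0.2,0,0,0],[0,0,0.2,0,0,0],[0,0,0.1,0,0,0],[0,0,0.1,0,0,0],[0,0,0,0,0,0]]]'
python3 -m crank '[[[0,0,0.1,0,0,0],[0,0,0.1,0,0,0],[0,0,0.1,0,0,0],[0,0,0.1,0,0,0],[0,0,0,0,0,0]]]'
```

```text
time: 6.52
tool_pos: [0.4918, -0.3389, 0.0876]
tcp_rot: [3.12, 0.359, 0.002]
wrist_force: [-0.3, -0.7, 0.2]
width: 0.001
grip_force: 0.0
time: 7.02
tool_pos: [0.4903, -0.3393, 0.0773]
tcp_rot: [-3.121, -0.357, 0.0]
wrist_force: [0.1, 0.2, -0.4]
width: 0.001
grip_force: 0.0
time: 7.43
tool_pos: [0.4905, -0.3392, 0.0731]
tcp_rot: [-3.121, -0.357, 0.0]
wrist_force: [-0.3, -1.3, 0.5]
width: -0.002
grip_force: 0.0
```

```bash
python3 -m crank '[[[0,0,0.1,0,0,0],[0,0,0.1,0,0,0],[0,0,0.1,0,0,0],[0,0,0.1,0,0,0],[0,0,0,0,0,0]]]'
python3 -m crank '[[[0,0,0.1,0,0,0],[0,0,0.1,0,0,0],[0,0,0.1,0,0,0],[0,0,0,0,0,0]]]'
python3 -m crank '[[[0,0,0.1,0,0,0],[0,0,0.1,0,0,0],[0,0,0.1,0,0,0],[0,0,0,0,0,0],[0,0,0,0,0,0]]]'
```

```text
time: 7.85
tool_pos: [0.4905, -0.3392, 0.0693]
tcp_rot: [3.121, 0.357, 0.0]
wrist_force: [-1.5, 0.7, 4.1]
width: -0.0
grip_force: 1.6
time: 8.18
tool_pos: [0.4905, -0.3393, 0.0662]
tcp_rot: [3.121, 0.357, 0.0]
wrist_force: [-1.4, 1.0, 3.8]
width: -0.001
grip_force: 1.7
time: 8.6
tool_pos: [0.4905, -0.3392, 0.0632]
tcp_rot: [3.121, 0.357, 0.0]
wrist_force: [-0.8, 0.6, 4.1]
width: 0.0
grip_force: 1.9
```

```bash
python3 -m crank '[[[0,0,-1,0,0,0],[0,0,-4,0,0,0],[0,0,-4,0,0,0],[0,0,-4,0,0,0],[0,0,-4,0,0,0],[0,0,0,0,0,0]]]'
python3 -m crank '[[[0.8,-3.8,0,0,0,0],[0.8,-3.8,0,0,0,0],[0.8,-3.8,0,0,0,0],[0.8,-3.8,0,0,0,0],[0.8,-3.8,0,0,0,0],[0.8,-3.8,0,0,0,0],[0.8,-3.8,0,0,0,0],[0.8,-3.8,0,0,0,0]]]'
python3 -m crank '[[[0.8,-3.8,0,0,0,0],[0.8,-3.8,0,0,0,0],[0.8,-3.8,0,0,0,0],[0.8,-3.8,0,0,0,0],[0.8,-3.8,0,0,0,0],[0.8,-3.8,0,0,0,0],[0.8,-3.8,0,0,0,0],[0.8,-3.8,0,0,0,0]]]'
python3 -m crank '[[[0.9,-3.8,0,0,0,0],[0.9,-3.8,0,0,0,0],[0,0,0,0,0,0],[0,0,0,0,0,0],[0,0,0,0,0,0]]]'
python3 - <<'E'
from h import *
s=read_state();print(s["time"],s["tool_pos"],s["q"])
c=camera_model("wrist");im=read_camera("wrist");cv2.imwrite("pics/w3.png",im)
p=proj(c,[.512,.376,.098]);print(p)
for t in(35,45):meas(im,c,p,.098,t,130)
E
```

```text
time: 9.1
tool_pos: [0.4949, -0.3424, 0.2443]
tcp_rot: [3.11, 0.356, 0.019]
wrist_force: [1.5, -0.6, 1.5]
width: -0.002
grip_force: 0.0
time: 9.77
tool_pos: [0.4837, -0.0268, 0.2333]
tcp_rot: [-3.121, -0.356, -0.001]
wrist_force: [0.7, -1.2, -0.2]
width: 0.002
grip_force: 0.0
time: 10.43
tool_pos: [0.4774, 0.2841, 0.2333]
tcp_rot: [-3.121, -0.358, -0.001]
wrist_force: [0.7, 0.3, -0.5]
width: -0.0
grip_force: 0.0
time: 10.85
tool_pos: [0.4779, 0.3598, 0.2328]
tcp_rot: [3.12, 0.358, -0.001]
wrist_force: [0.0, -0.9, 0.2]
width: 0.004
grip_force: 0.0
10.85 [0.47786713 0.35983086 0.23275973] [ 6.04076498e-01  1.19712806e-01  1.77152979e+00 -5.42493637e-04
  1.25150324e+00  1.94629081e+00]
[312.07063537 172.32497652]
35 [376.6  60.9] [0.5876 0.3522 0.098 ] size 0.0399 0.0377 tool d cm [10.53  3.15 13.48]
35 [302.3 172.7] [0.5103 0.3823 0.098 ] size 0.0222 0.0236 tool d cm [ 3.67 -1.53 13.48]
35 [425.8 172.2] [0.5292 0.3027 0.098 ] size 0.0262 0.0244 tool d cm [ 3.72  6.64 13.49]
45 [425.9 172.4] [0.529  0.3026 0.098 ] size 0.0275 0.0257 tool d cm [ 3.7   6.65 13.49]
45 [302.3 172.8] [0.5103 0.3822 0.098 ] size 0.0237 0.0239 tool d cm [ 3.67 -1.53 13.48]
```

View pics/w3.png

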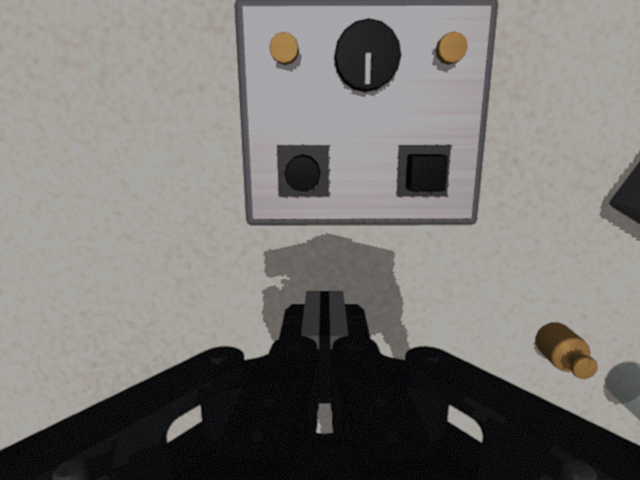

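The round key is at (302,173) and the square one at (426,172), 82 mm apart (84 nominal). Pressing the round one.

```bash
python3 -m crank '[[[3.65,-1.5,0,0,0,0],[0,0,4,0,0,0],[0,0,4,0,0,0],[0,0,3,0,0,0],[0,0,1.2,0,0,0],[0,0,0.3,0,0,0],[0,0,0,0,0,0],[0,0,0,0,0,0]]]'
python3 -m crank '[[[0,0,0.3,0,0,0],[0,0,0.2,0,0,0],[0,0,0.2,0,0,0],[0,0,0.1,0,0,0],[0,0,0.1,0,0,0],[0,0,0,0,0,0]]]'
```

```text
time: 11.57
tool_pos: [0.512, 0.3833, 0.1108]
tcp_rot: [-3.12, -0.356, -0.005]
wrist_force: [0.3, -0.2, 0.6]
width: 0.0
grip_force: 0.0
time: 12.07
tool_pos: [0.5102, 0.383, 0.0992]
tcp_rot: [3.121, 0.357, -0.0]
wrist_force: [0.5, -0.3, 0.4]
width: 0.002
grip_force: 0.0
```

```bash
python3 -m crank '[[[0,0,0.1,0,0,0],[0,0,0.1,0,0,0],[0,0,0.1,0,0,0],[0,0,0.1,0,0,0],[0,0,0,0,0,0]]]'
python3 -m crank '[[[0,0,0.1,0,0,0],[0,0,0.1,0,0,0],[0,0,0.1,0,0,0],[0,0,0,0,0,0]]]'
python3 -m crank '[[[0,0,0.1,0,0,0],[0,0,0.1,0,0,0],[0,0,0.1,0,0,0],[0,0,0.1,0,0,0],[0,0,0,0,0,0],[0,0,0,0,0,0]]]'
```

```text
time: 12.48
tool_pos: [0.5105, 0.3831, 0.0955]
tcp_rot: [-3.121, -0.357, -0.0]
wrist_force: [-1.0, -0.1, 3.2]
width: -0.004
grip_force: 1.6
time: 12.82
tool_pos: [0.5105, 0.3831, 0.0923]
tcp_rot: [-3.121, -0.357, -0.0]
wrist_force: [-0.2, 0.7, 3.2]
width: -0.005
grip_force: 1.8
time: 13.32
tool_pos: [0.5105, 0.3831, 0.0882]
tcp_rot: [-3.121, -0.357, -0.0]
wrist_force: [-2.2, 0.1, 3.2]
width: -0.003
grip_force: 2.0
```

Pressed about 10 mm. I'll lift clear and check all three.

```bash
python3 -m crank '[[[0,0,-1,0,0,0],[0,0,-4,0,0,0],[0,0,-4,0,0,0],[0,0,-4,0,0,0],[0,0,-2,0,0,0],[-4,0,0,0,0,0],[-4,0,0,0,0,0],[0,0,0,0,0,0]]]'
python3 -m crank '[[[0,0,0,0,0,0],[0,0,0,0,0,0],[0,0,0,0,0,0]]]'
python3 - <<'E'
from h import *
b=read_camera("scene");b2=read_camera("side");cv2.imwrite("pics/scene2.png",b);cv2.imwrite("pics/side2.png",b2)
f=[]
for n,B,P in(("scene",b,[(337,258),(222,240),(494,250)]),("side",b2,[(298,248),(390,220),(170,325)])):
    a=cv2.imread(f"pics/{n}0.png")
    for i in(a,B): f.append(np.hstack([cv2.resize(i[y-22:y+22,x-40:x+40],None,fx=3.3,fy=3.3,interpolation=cv2.INTER_CUBIC) for x,y in P]))
cv2.imwrite("pics/fin.png",np.vstack(f))
E
```

```text
time: 13.98
tool_pos: [0.4256, 0.362, 0.2365]
tcp_rot: [3.118, 0.359, -0.012]
wrist_force: [-1.1, -0.7, -0.4]
width: -0.004
grip_force: 0.0
time: 14.23
tool_pos: [0.4336, 0.3653, 0.2387]
tcp_rot: [-3.121, -0.357, -0.002]
wrist_force: [-0.9, -0.7, -0.5]
width: -0.003
grip_force: 0.0
```

View pics/fin.png

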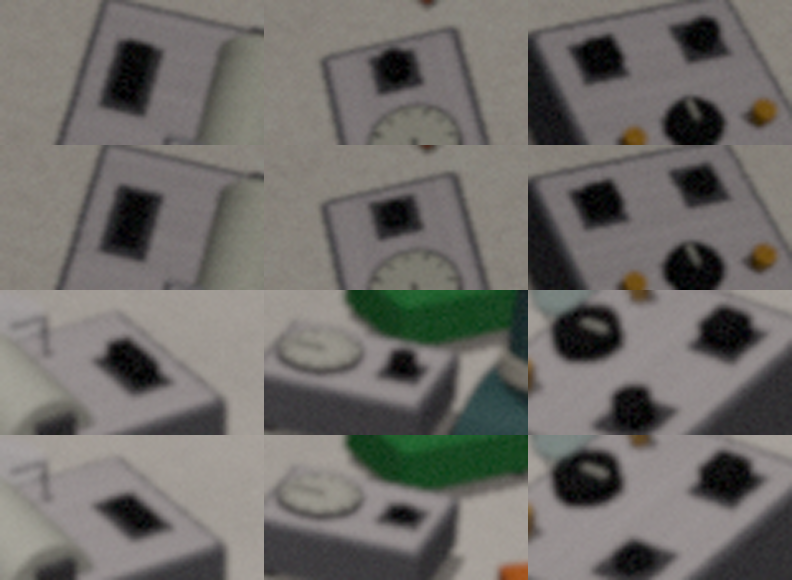

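All three keys are down, the square key is still up and nothing has moved. The arm is clear.

```bash
python3 -c "
from workcell import *
print(finish_job())"
```

```text
the job is handed in; nothing more can be done
None
```

I pressed the recorder bar key, then the time marker's round key, then the stimulator's round key, each about 10 mm down. In the last pictures all three stay down, the square key is up and the instruments haven't moved. The arm is clear and the job is handed in at about 14 s; the hand-in gave no verdict.

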